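# Clip the bean scoop to its counter eye

## Robot

A 7-joint arm with a two-finger parallel gripper is mounted at the origin on the work surface. World frame = base frame: x ahead of the robot, y to its left, z up, the work surface at z = 0. Lengths are in m, angles in rad, forces in N, time in s.
With the tool pointing down it reaches from about 0.425 to 0.8 m from the base axis. Payload 8.3 kg.
Tool frame: the origin (TCP) lies midway between the tips of the shut fingers; the grasp point (between the pads) lies 19 mm behind it; z points along the fingers, y is the direction in which the jaws open and shut (so a half turn about z gives the same grasp; the last joint's range is limited). The gripper opens to 85 mm and grips with 20 to 120 N. Pads are 22 mm wide; open, the fingers measure 114 mm over their backs; the gripper's body (76 mm by 85 mm) begins 54 mm behind the grasp point. The pads swing forward as they close: fully open they stand 13 mm farther back than shut.
Start: joints at [1.191, 0.383, 0.016, 1.37, -0.006, 1.388, -0.046], TCP at [0.195, -0.594, 0.231] pointing down, gripper open.
Joint ranges: [-2.95, 2.95], [-0.25, 2.06], [-1.52, 1.56], [0.18, 2.33], [-1.44, 4.58], [0.02, 2.06], [-3.01, 3.01]. Speed limits (rad/s): [2.39, 2.39, 3.01, 3.01, 3.14, 3.14, 3.14].

## Interface

Orientations are given as [roll, pitch, yaw] about the fixed x, y, z axes, in that order (R = Rz(yaw) Ry(pitch) Rx(roll)).
In Python, from bench import manip gives the robot as it stands.
- The arm moves only by the tool play_rows, never from a script. Its argument "steps" is a list of rows, each a list of 6 numbers: the shift along the world's x, y, z in m, then the turn, a rotation vector about the world's x, y, z in rad. In form: [[tx, ty, tz, wx, wy, wz], ...]. A call has 1 to 8 rows; each row is the pose to reach, as a shift and turn from the pose commanded when the call began; what a row does not reach only later rows make up. A row lasts 1/12 s, in which the tool goes at most 41.7 mm and 7.16 degrees, less where a joint would pass 70% of its speed; a pose out of reach is approached as far as the arm can. A call with a gripper value outside its range is refused whole. "grip" is the closure, from 0 (fully open) to 1 (shut), set as the call begins (left out, the last holds). The fingers move at their own pace and stop on an object; "squeeze" is the grip in N (left out, the last holds). Time passes only in rows, so rows that repeat a pose let the fingers close. It gives the time, the measured TCP pose, the force and the opening at its end, in the units of the state.
- manip.read_state(): the state, without advancing time (a new reading comes with each control period).
- manip.camera(name): name is "scene" or "top"; returns the picture (480x640x3 uint8, blue, green, red); there is no depth.
- manip.camera_info(name): a dict with "K" (3x3 intrinsics, pixels), "world_from_camera" (4x4, takes a point from camera to world coordinates). Camera axes: x right, y down, z forward; pixel columns grow to the right and rows downward; lengths in m; the calibration is good to about 2 mm. A picture is of the moment at which its call begins. camera_info takes no time and is no camera call.
- manip.sign_off(): hands the job in, once; it reports no verdict.
The state is a dict: "t": time; "joints": joint angles; "joint_vel": joint speeds; "effort": joint torques, N m; "ee_pos": TCP position; "eef_rot": TCP orientation; "ft_force": force on the tool from outside, world axes, zero at the start; "torque": the same for the moment, N m; "width": finger opening in m.
Only numpy, scipy, OpenCV 4.12 (cv2) and the standard library are available. Lean on these libraries where they do the work, as an engineer would, in place of code of your own. Each camera call takes 0.05 s, during which the arm holds its last target.

## Task

Clip the bean scoop to the steel eye on the counter: press the sprung gate of the scoop's snap hook against one leg of the eye until the leg is inside the hook, then draw the scoop back along its handle so that the gate snaps shut and the eye slides along its rail to the stop. Keep a steady pull of about 8 newtons against the stop for a second to be sure it holds, then leave the scoop clipped on, lying flat on the counter and let go. Go gently, as the rail's screws are small, and leave the other things where they are.

Things in the scene. Friction and masses are not known exactly. Their poses are not given: they have to be found in the camera images.
- scoop_grip (a point): Centre of the black grip (70 mm long in x, 14 wide in y, 24 high) of a steel bean scoop lying flat, 12 mm above its underside; take it across y from above. x runs to the snap hook, y to the hook's gate side, z up. The open bowl, 56 mm wide, 30 high, is at x = -76 mm. At the start x points within 0.5 rad of world +y. Mass about 0.12 kg.
- scoop_mouth (a point): Best point to press: the gate's centre line, at x = 60, y = 12 mm from scoop_grip, 10 mm above the underside, same axes. A leg whose axis is within about 3 mm of this in x goes in; farther to +x it jams on the fixed nose (x = 67 to 86 mm on the gate side). Press until the leg's axis is at about y = -5 mm of scoop_grip; then drawing back frees the gate.
- scoop_seat (a point): Where a leg's axis rests once drawn home: x = 78, y = -1 mm from scoop_grip, 10 mm above the underside, same axes. The hook is a flat steel loop, 5 to 15 mm above the underside; its inside runs from x = 46 to 82 and y = -11 to 9 mm from scoop_grip, its outer end is at x = 89 mm, its outer side at y = -17 mm.
- gate (a joint): Angle of the gate, a steel bar 20 mm long, 5 mm thick, along the hook's +y side from its upright hinge pin (x = 46, y = 12 mm from scoop_grip) to x = 66 mm. 0 = shut; grows to 1.3 rad as it is pressed inwards (-y); it cannot open outwards. A spring shuts it: about 1 N at the mouth point starts it, 2 to 3 N holds it wide open.
- eye: Upright staple of 7 mm steel rod, 56 mm high; origin on the counter under its middle, z up; legs at y = +25 and -25 mm. It slides along its y, with 2 N of friction, in a flat rail 56 x 96 x 3 mm, up to 28 mm till a hard stop hidden in the rail. The hook's end goes between the legs along x, the grip outside, in line with y; either leg, either side. Over 14 N on it tears its screws.
- eye_a (a point): Axis of the eye's leg at y = +25 mm, 10 mm above the counter; axes as the eye's.
- eye_b (a point): Axis of the eye's leg at y = -25 mm, 10 mm above the counter; axes as the eye's.
- cup: Bystander, leave alone: white ceramic cup, 48 mm across, 45 mm high, beside the scoop; origin at the centre of its underside.
- tin: Bystander, leave alone: small aluminium tin, 52 mm across, 55 mm high, beside the eye; origin at the centre of its underside.
- meter: Bystander, leave alone: black hand-held temperature meter, 65 x 125 x 28 mm, lying flat; origin at the centre of its underside.
- phone: Bystander, leave alone: phone lying flat, 75 x 150 x 9 mm; origin at the centre of its underside.
- timer: Bystander, leave alone: round white kitchen timer, 64 mm across, 36 mm high with its dial; origin at the centre of its underside.
- jar: Bystander, leave alone: closed amber glass jar, 76 mm across, 120 mm high; origin at the centre of its underside.
- mug: Bystander, leave alone: blue mug, 76 mm across, 85 mm high; origin at the centre of its underside.
Not all that is in view belongs to the job. What is shaped like the part that bears scoop_grip but red is not meant.

How it is judged:
By the outcome, as a careful person would: the job done as asked, in the order asked, and still so for the second after the job is handed in, with the robot touching nothing.
It also fails if it takes over 51 s, if anything falls off the work surface, if the arm or the gripper's body presses on something with over 40 N, if the wrist force passes 120 N, or if a joint passes its speed limit or range.

## Working session

There is one attempt and no reset: what is moved stays moved. The work goes in short steps, Python scripts to look and compute and a tool call to move; the robot and the scene stay as the last step left them, time stands still between calls to the robot, and variables do not carry over. Pictures are saved under pics/ and viewed, and the job is handed in when it is done.

Besides the shell and the picture viewer there is one more tool, called after ">>>" in YAML: its name, and indented under it one key for each argument. play_rows: Moves the arm, as the interface text tells. Its arguments: {"type":"object","properties":{"steps":{"type":"array"},"grip":{"type":"number"},"squeeze":{"type":"number"}},"required":["steps"]}

```bash
mkdir -p pics; ls; python3 - <<'E'
from bench import manip
import cv2
print(manip.read_state())
for n in("scene","top"):
    cv2.imwrite(f"pics/{n}0.png",manip.camera(n)); print(n,manip.camera_info(n))
E
```

```text
pics
{'t': 0.0, 'joints': array([ 1.19115124,  0.38426768,  0.01638127,  1.3711578 , -0.00630118,
        1.38820798, -0.04650577]), 'joint_vel': array([-0.00077423,  0.00041695, -0.00173142, -0.00044793, -0.00122394,
        0.00020386,  0.00147477]), 'effort': array([-2.87727380e-04, -6.27598572e+01,  8.43694825e-01, -3.71816182e+01,
        1.64389168e-02,  1.41876057e-02, -2.06791265e-05]), 'ee_pos': array([ 0.19454398, -0.59341669,  0.23025888]), 'eef_rot': array([-3.13960166e+00,  3.92328262e-05,  3.16796092e-01]), 'ft_force': array([-0.95062972, -0.17023264, -0.19901988]), 'torque': array([-0.01084909, -0.03034985, -0.02463723]), 'width': 0.08552209462163685}
scene {'K': array([[473.55843934,   0.        , 319.05024858],
       [  0.        , 473.55843934, 245.28900696],
       [  0.        ,   0.        ,   1.        ]]), 'world_from_camera': array([[ 0.70878138,  0.52883007, -0.46687013,  1.02364414],
       [ 0.70540904, -0.53620891,  0.46354946, -0.55247201],
       [-0.00520103, -0.65788963, -0.75309639,  0.86893537],
       [ 0.        ,  0.        ,  0.        ,  1.        ]])}
top {'K': array([[437.22745974,   0.        , 324.27407331],
       [  0.        , 437.22745974, 238.82516407],
       [  0.        ,   0.        ,   1.        ]]), 'world_from_camera': array([[-0.01858887, -0.98360449,  0.17937855,  0.31140936],
       [-0.99980669,  0.01943629,  0.00296774, -0.05873355],
       [-0.00640554, -0.17928871, -0.98377565,  1.29322954],
       [ 0.        ,  0.        ,  0.        ,  1.        ]])}
```

View pics/scene0.png

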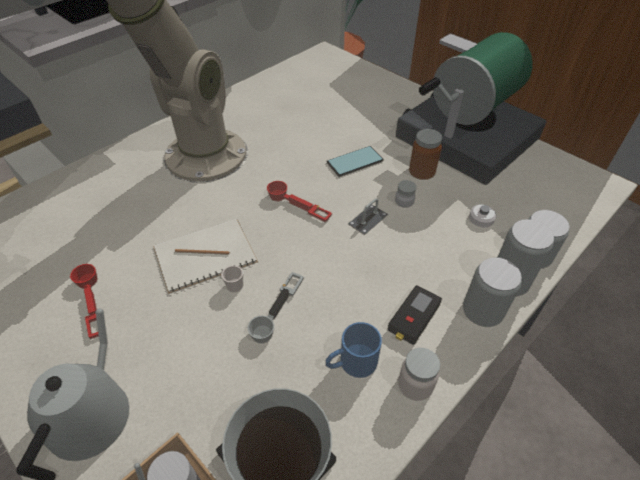

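View pics/top0.png

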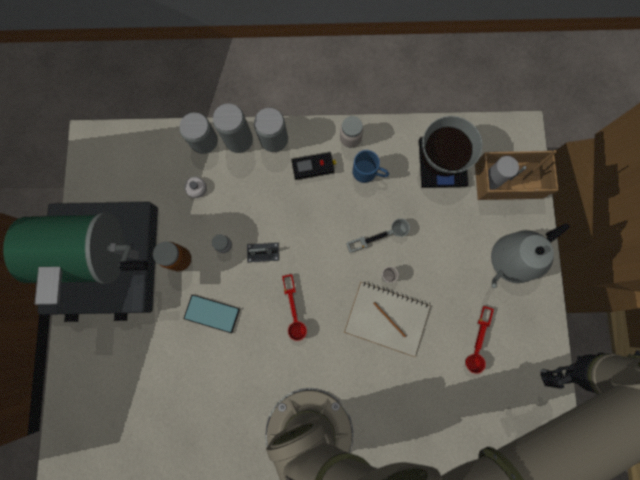

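The scoop with the black grip is at about (376,238) in top and (280,302) in scene. The eye is at about (263,252) in top and (368,217) in scene. I'll enlarge both.

```bash
cat > h.py <<'E'
from bench import manip
import cv2,numpy as np
def crop(img,u0,v0,w,h,f,name):
    c=cv2.resize(img[v0:v0+h,u0:u0+w],None,fx=f,fy=f,interpolation=cv2.INTER_CUBIC)
    c=cv2.convertScaleAbs(c,alpha=1.3,beta=15)
    for u in range((u0+9)//10*10,u0+w,10):
        cv2.line(c,((u-u0)*f+f//2,0),((u-u0)*f+f//2,6),(0,0,255),1); cv2.putText(c,str(u),((u-u0)*f-8,18),0,.38,(0,0,255),1)
    for v in range((v0+9)//10*10,v0+h,10):
        cv2.line(c,(0,(v-v0)*f+f//2),(6,(v-v0)*f+f//2),(0,0,255),1); cv2.putText(c,str(v),(8,(v-v0)*f+f//2+4),0,.38,(0,0,255),1)
    cv2.imwrite(name,c)
def w(n,u,v,z):
    i=manip.camera_info(n);T=i["world_from_camera"]
    d=T[:3,:3]@np.linalg.solve(i["K"],[u,v,1]);o=T[:3,3]
    return o+d*(z-o[2])/d[2]
def p(n,X):
    i=manip.camera_info(n);T=i["world_from_camera"]
    q=i["K"]@(T[:3,:3].T@(np.array(X)-T[:3,3]));return q[:2]/q[2]
E
python3 - <<'E'
from h import *
t=cv2.imread("pics/top0.png");s=cv2.imread("pics/scene0.png")
crop(t,340,210,80,60,10,"pics/ts.png");crop(t,235,225,70,50,11,"pics/te.png")
crop(s,240,265,75,80,7,"pics/ss.png");crop(s,340,170,80,70,8,"pics/se.png")
E
```

```text
(no output)
```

View pics/ts.png

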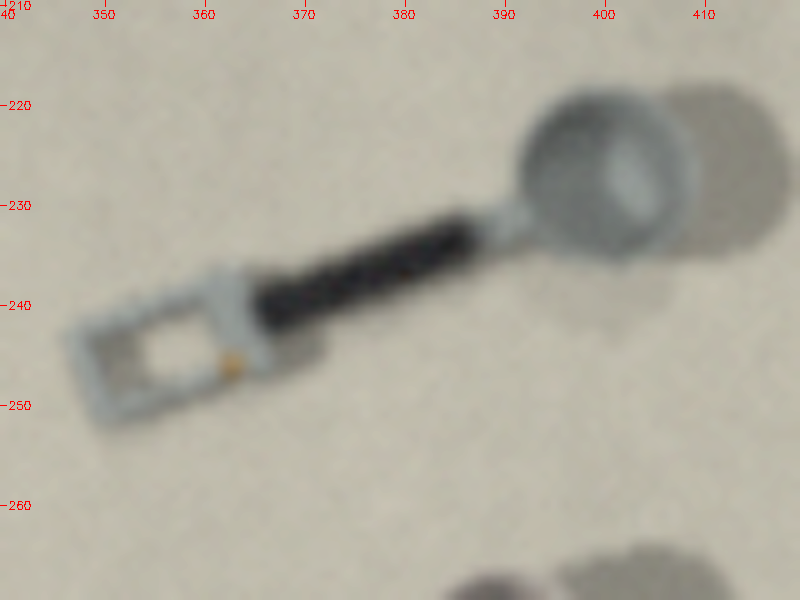

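View pics/te.png

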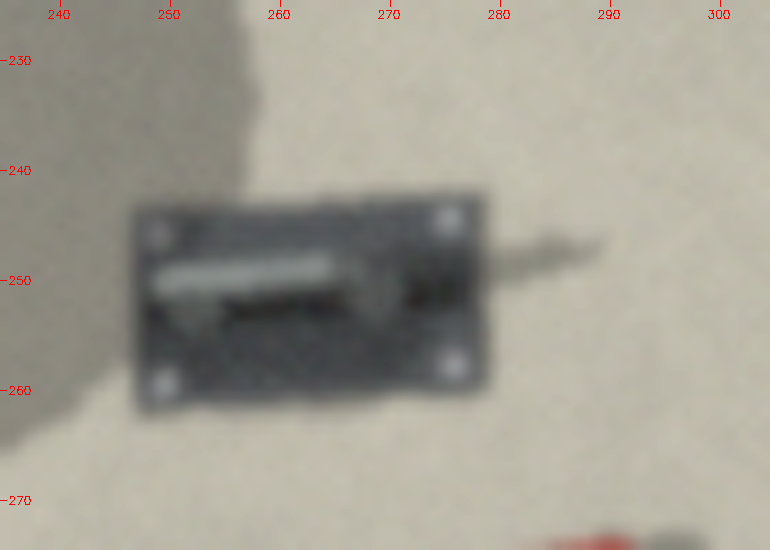

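View pics/ss.png

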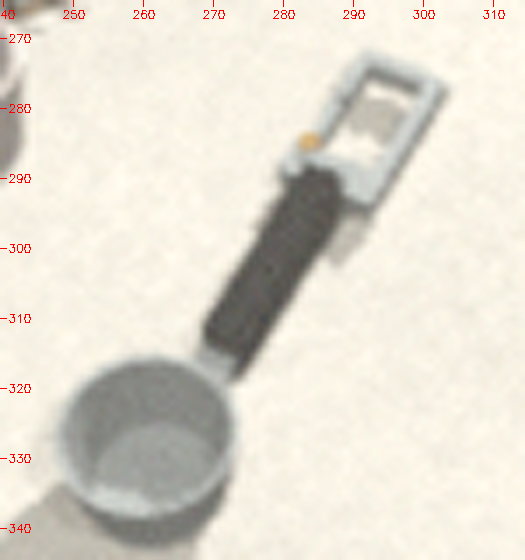

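View pics/se.png

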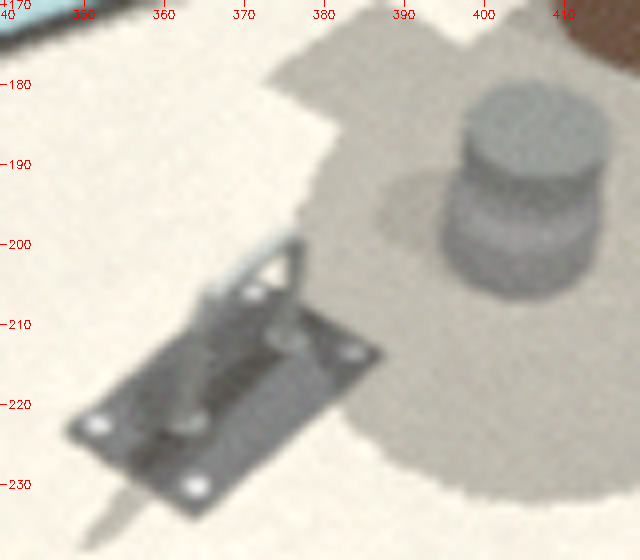

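```bash
python3 - <<'E'
from h import *
np.set_printoptions(precision=4,suppress=True)
print("rail top corners");R=[w("top",*q,.003) for q in[(246.8,243.3),(278.4,242.2),(278.9,260.0),(247.4,262.1)]];print(np.array(R),np.mean(R,0))
R=[w("scene",*q,.003) for q in[(384.8,213.2),(363.5,234.2),(347.7,223)]];print("scene rail",np.array(R),(R[0]+R[2])/2)
print("legs top",w("top",252.5,253.2,.003),w("top",268.7,251.7,.003))
print("legs scene",w("scene",376,212,.003),w("scene",363.5,222.5,.003))
print("bar top",w("top",249.5,250,.0525),w("top",264.5,248.6,.0525))
print("bar scene",w("scene",366,207,.0525),w("scene",376,200,.0525))
print("grip top", [w("top",*q,.024) for q in[(365.8,241),(385.8,233)]])
print("grip scene",[w("scene",*q,.024) for q in[(286.5,288.5),(271,315)]])
print("pin",w("top",362.7,246,.016),w("scene",283.7,284.7,.016))
print("hook end top",[w("top",*q,.015) for q in[(346.8,242.8),(350.2,251.8)]])
print("hook end scene",[w("scene",*q,.015) for q in[(303.5,277.5),(291.5,272)]])
print("bowl rim", w("top",400.5,226.5,.03), w("scene",261,326.5,.03))
for q in [(390,272)]: print("cup top",w("top",*q,.045))
E
```

```text
rail top corners
[[0.5376 0.1776 0.003 ]
 [0.5391 0.0828 0.003 ]
 [0.4853 0.0813 0.003 ]
 [0.4808 0.1751 0.003 ]] [0.5107 0.1292 0.003 ]
scene rail [[0.53   0.1774 0.003 ]
 [0.5395 0.0837 0.003 ]
 [0.4856 0.0845 0.003 ]] [0.5078 0.131  0.003 ]
legs top [0.5073 0.1602 0.003 ] [0.5109 0.1118 0.003 ]
legs scene [0.511  0.1649 0.003 ] [0.5129 0.1139 0.003 ]
bar top [0.5092 0.1605 0.0525] [0.5125 0.1174 0.0525]
bar scene [0.5115 0.1199 0.0525] [0.5128 0.1562 0.0525]
grip top [array([ 0.5339, -0.1771,  0.024 ]), array([ 0.5567, -0.237 ,  0.024 ])]
grip scene [array([ 0.5378, -0.1718,  0.024 ]), array([ 0.5651, -0.2411,  0.024 ])]
pin [ 0.5205 -0.1682  0.016 ] [ 0.5211 -0.1656  0.016 ]
hook end top [array([ 0.5312, -0.1215,  0.015 ]), array([ 0.504 , -0.1307,  0.015 ])]
hook end scene [array([ 0.5374, -0.1201,  0.015 ]), array([ 0.5066, -0.1284,  0.015 ])]
bowl rim [ 0.5742 -0.2803  0.03  ] [ 0.5747 -0.276   0.03  ]
cup top [ 0.4389 -0.2411  0.045 ]
```

```bash
python3 - <<'E'
from h import *
np.set_printoptions(precision=4,suppress=True)
print("kettle",w("top",522,256,.1),w("top",494,285,.15),w("top",558,233,.12))
print("kettle knob scene",w("scene",53,383,.15))
print("mug",w("top",366,166,.085),"red",w("top",288,278,.01),w("top",297,330,.03),"tin",w("top",221,243,.055),"phone",w("top",240,310,.009))
E
```

```text
kettle [ 0.4703 -0.5972  0.1   ] [ 0.3891 -0.4944  0.15  ] [ 0.5289 -0.6922  0.12  ]
kettle knob scene [ 0.4805 -0.6202  0.15  ]
mug [ 0.7436 -0.1798  0.085 ] red [0.4306 0.0538 0.01  ] [0.281  0.0271 0.03  ] tin [0.5308 0.2424 0.055 ] phone [0.3404 0.1937 0.009 ]
```

>>> play_rows:
  steps:
    - [0.02, 0.02, 0.03, 0, 0, 0.1]
    - [0.045, 0.05, 0.05, 0, 0, 0.2]
    - [0.07, 0.08, 0.07, 0, 0, 0.32]
    - [0.1, 0.11, 0.07, 0, 0, 0.44]
    - [0.125, 0.135, 0.07, 0, 0, 0.56]
    - [0.15, 0.165, 0.07, 0, 0, 0.68]
    - [0.18, 0.195, 0.07, 0, 0, 0.8]
    - [0.18, 0.195, 0.07, 0, 0, 0.8]
  grip: 0

```text
t: 0.77
ee_pos: [0.3818, -0.3907, 0.3014]
eef_rot: [3.14, -0.004, 1.137]
ft_force: [0.9, 0.9, -0.1]
width: 0.0854
```

>>> play_rows:
  steps:
    - [0.025, 0.027, 0, 0, 0, 0.12]
    - [0.05, 0.055, -0.02, 0, 0, 0.24]
    - [0.075, 0.082, -0.05, 0, 0, 0.36]
    - [0.1, 0.11, -0.08, 0, 0, 0.47]
    - [0.125, 0.137, -0.11, 0, 0, 0.58]
    - [0.15, 0.165, -0.14, 0, 0, 0.69]
    - [0.173, 0.192, -0.17, 0, 0, 0.796]
    - [0.173, 0.192, -0.17, 0, 0, 0.796]

```text
t: 1.43
ee_pos: [0.5482, -0.2037, 0.1285]
eef_rot: [-3.141, -0.003, 1.921]
ft_force: [-0.7, -0.4, -1.1]
width: 0.0853
```

>>> play_rows:
  steps:
    - [0, 0, 0, 0, 0, 0]
    - [0, 0, 0, 0, 0, 0]

```text
t: 1.6
ee_pos: [0.5473, -0.2049, 0.1293]
eef_rot: [-3.139, -0.003, 1.915]
ft_force: [0.3, -0.8, 0.4]
width: 0.0854
```

```bash
python3 - <<'E'
from h import *
np.set_printoptions(precision=4,suppress=True)
s=manip.read_state();print(s["ee_pos"],s["eef_rot"],s["ft_force"],s["torque"],s["joints"])
t=manip.camera("top");crop(t,330,190,100,80,8,"pics/t1.png")
s=manip.camera("scene");crop(s,220,190,130,150,4,"pics/s1.png")
print(manip.read_state()["ft_force"])
E
```

```text
[ 0.5473 -0.2049  0.1293] [-3.1392 -0.0033  1.9154] [ 0.3105 -0.8124  0.4168] [-0.0796  0.0432 -0.0303] [ 0.6584  0.408  -0.4569  1.6058  0.1892  1.1761  0.505 ]
[ 0.3178  0.3412 -0.1216]
```

View pics/t1.png

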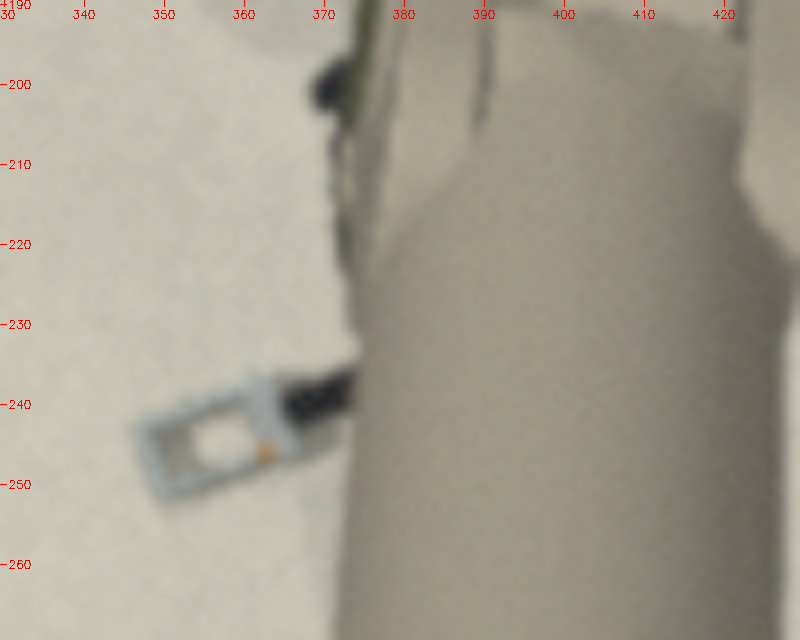

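View pics/s1.png

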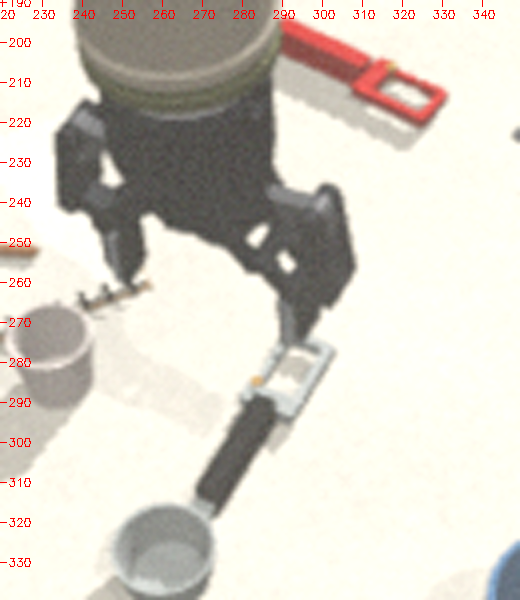

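The fingers straddle the grip, so I'll descend.

>>> play_rows:
  steps:
    - [0, -0.001, -0.02, 0, 0, 0]
    - [0, -0.002, -0.04, 0, 0, 0]
    - [0, -0.002, -0.06, 0, 0, 0]
    - [0, -0.002, -0.08, 0, 0, 0]
    - [0, -0.002, -0.095, 0, 0, 0]
    - [0, -0.002, -0.105, 0, 0, 0]
    - [0, -0.002, -0.112, 0, 0, 0]
    - [0, -0.002, -0.114, 0, 0, 0]

```text
t: 2.37
ee_pos: [0.5473, -0.2099, 0.017]
eef_rot: [-3.141, 0.0, 1.911]
ft_force: [-0.6, 0.6, -0.2]
width: 0.0853
```

>>> play_rows:
  steps:
    - [0, 0, -0.004, 0, 0, 0]
    - [0, 0, -0.007, 0, 0, 0]
    - [0, 0, -0.007, 0, 0, 0]
    - [0, 0, -0.007, 0, 0, 0]

```text
t: 2.7
ee_pos: [0.548, -0.209, 0.0107]
eef_rot: [3.141, 0.0, 1.913]
ft_force: [0.5, 0.1, -0.2]
width: 0.0854
```

```bash
python3 - <<'E'
from h import *
s=manip.camera("scene");crop(s,220,220,110,130,5,"pics/s2.png")
E
```

```text
(no output)
```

View pics/s2.png

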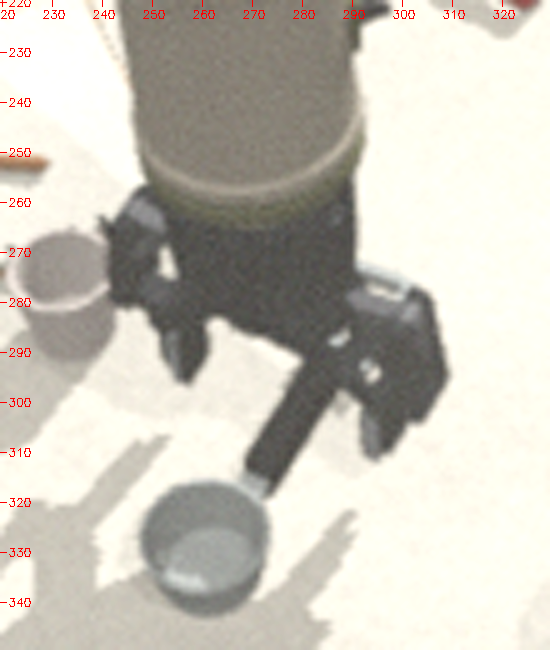

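The grip is centred between the fingers, and the cup is clear. I'll lower a little more and close.

>>> play_rows:
  steps:
    - [0, 0, -0.005, 0, 0, 0]
    - [0, 0, -0.005, 0, 0, 0]
    - [0, 0, -0.005, 0, 0, 0]
    - [0, 0, -0.005, 0, 0, 0]
    - [0, 0, -0.005, 0, 0, 0]
    - [0, 0, -0.005, 0, 0, 0]
    - [0, 0, -0.005, 0, 0, 0]
    - [0, 0, -0.005, 0, 0, 0]
  grip: 1
  squeeze: 40

```text
t: 3.42
ee_pos: [0.5481, -0.2088, 0.0056]
eef_rot: [3.141, 0.0, 1.913]
ft_force: [0.2, 1.1, 1.7]
width: 0.0131
```

>>> play_rows:
  steps:
    - [0, 0, 0, 0, 0, 0]
    - [0, 0, 0, 0, 0, 0]
    - [0, 0, 0, 0, 0, 0]
    - [0, 0, 0, 0, 0, 0]
    - [0, 0, 0, 0, 0, 0]
    - [0, 0, 0, 0, 0, 0]

```text
t: 3.92
ee_pos: [0.548, -0.2088, 0.0056]
eef_rot: [3.141, 0.0, 1.913]
ft_force: [0.1, 0.4, 4.5]
width: 0.0128
```

>>> play_rows:
  steps:
    - [0, 0, 0.005, 0, 0, 0]
    - [0, 0, 0.012, 0, 0, 0]
    - [0, 0, 0.02, 0, 0, 0]
    - [0, 0.005, 0.025, 0, 0, 0]
    - [0, 0.02, 0.03, 0, 0, -0.02]
    - [0, 0.04, 0.03, 0, 0, -0.05]
    - [0.001, 0.06, 0.03, 0, 0, -0.08]
    - [0.001, 0.08, 0.03, 0, 0, -0.11]

```text
t: 4.58
ee_pos: [0.5489, -0.1278, 0.036]
eef_rot: [3.141, 0.0, 1.801]
ft_force: [0.2, -0.3, -2.1]
width: 0.0133
```

>>> play_rows:
  steps:
    - [0, 0.025, 0, 0, 0, -0.03]
    - [0.001, 0.05, 0, 0, 0, -0.06]
    - [0.001, 0.075, 0, 0, 0, -0.09]
    - [0.001, 0.1, 0, 0, 0, -0.12]
    - [0.001, 0.125, 0, 0, 0, -0.15]
    - [0.001, 0.145, 0, 0, 0, -0.17]
    - [0.001, 0.16, 0, 0, 0, -0.183]
    - [0.001, 0.16, 0, 0, 0, -0.183]

```text
t: 5.25
ee_pos: [0.5494, 0.0365, 0.0361]
eef_rot: [3.141, -0.002, 1.625]
ft_force: [-0.4, 1.1, -1.4]
width: 0.0133
```

>>> play_rows:
  steps:
    - [0, 0.01, 0, 0, 0, 0]
    - [0, 0.02, 0, 0, 0, 0]
    - [0, 0.024, 0, 0, 0, 0]
    - [0, 0.024, 0, 0, 0, 0]
    - [0, 0.024, 0, 0, 0, 0]

```text
t: 5.67
ee_pos: [0.5497, 0.0549, 0.0352]
eef_rot: [-3.141, 0.0, 1.62]
ft_force: [0.8, -0.5, -2.3]
width: 0.0129
```

```bash
python3 - <<'E'
from h import *
np.set_printoptions(precision=4,suppress=True)
s=manip.read_state();print(s["ee_pos"],s["eef_rot"],s["ft_force"],s["joints"])
t=manip.camera("top");cv2.imwrite("pics/t3full.png",t);crop(t,230,210,90,65,8,"pics/t3.png")
s=manip.camera("scene");cv2.imwrite("pics/s3full.png",s);crop(s,310,170,110,90,7,"pics/s3.png")
E
```

```text
[0.5497 0.0549 0.0352] [-3.1414  0.0001  1.6199] [ 0.7554 -0.535  -2.2787] [ 0.2098  0.4525 -0.4563  1.7831  0.2374  0.9607 -0.2946]
```

View pics/t3.png

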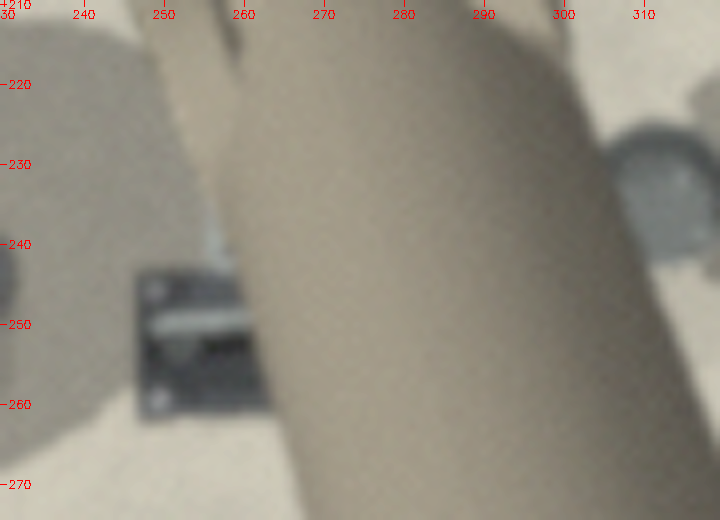

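View pics/s3.png

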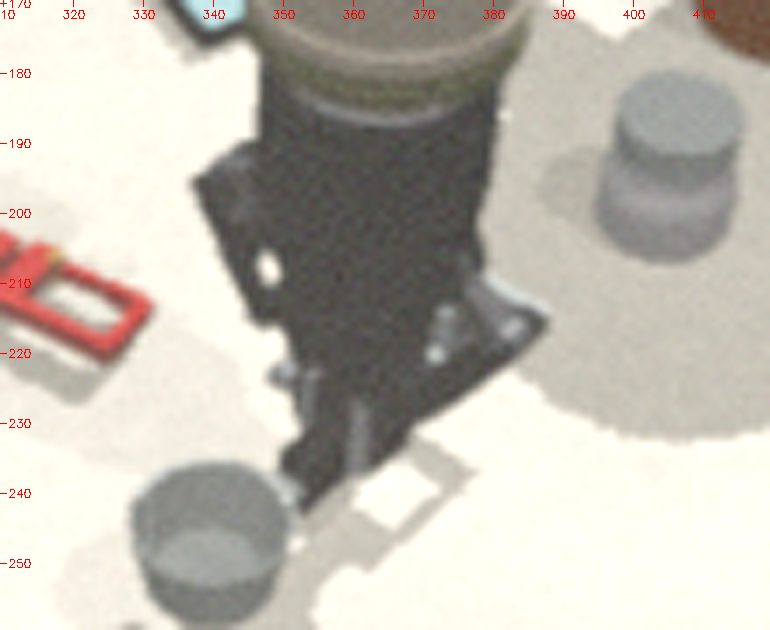

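View pics/s3full.png

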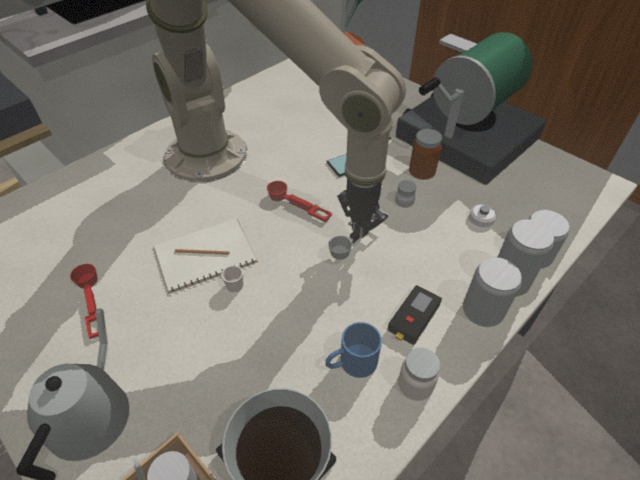

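```bash
python3 - <<'E'
from h import *
np.set_printoptions(precision=4,suppress=True)
t=cv2.imread("pics/t3full.png");s=cv2.imread("pics/s3full.png")
crop(t,240,222,40,40,15,"pics/t3b.png");crop(s,320,220,40,45,14,"pics/s3b.png");crop(t,295,215,40,40,15,"pics/t3c.png")
th=1.62;x=np.array([np.cos(th),np.sin(th),0]);y=np.array([-np.sin(th),np.cos(th),0])
G=np.array([.5497,.0549,.030])
P=lambda a,b,c:G+a/1e3*x+b/1e3*y+np.array([0,0,c/1e3])
for n,a in(("end gate corner",(89,14.5,15)),("end other",(89,-17,15)),("bowl",(-76,0,30))):
    print(n,P(*a),p("top",P(*a)),p("scene",P(*a)))
E
```

```text
end gate corner [0.5308 0.1431 0.045 ] [256.0463 242.9228] [377.8486 208.3443]
end other [0.5623 0.1446 0.045 ] [255.6164 232.291 ] [388.1151 214.3575]
bowl [ 0.5534 -0.021   0.06  ] [312.3348 233.1811] [339.239  244.6526]
```

View pics/t3b.png

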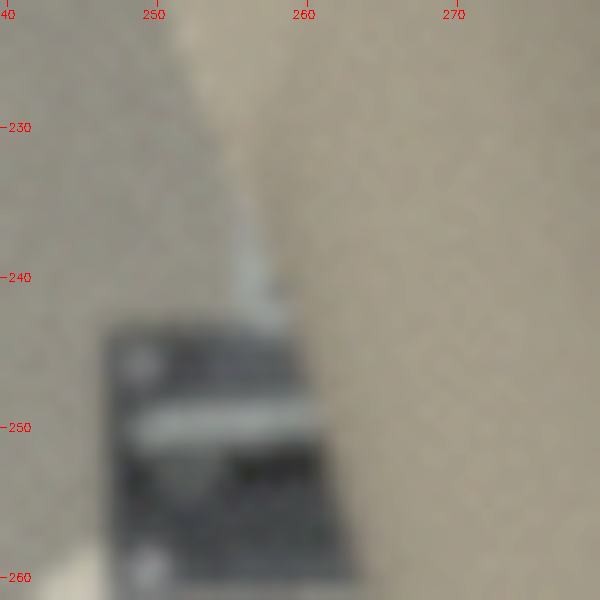

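View pics/s3b.png

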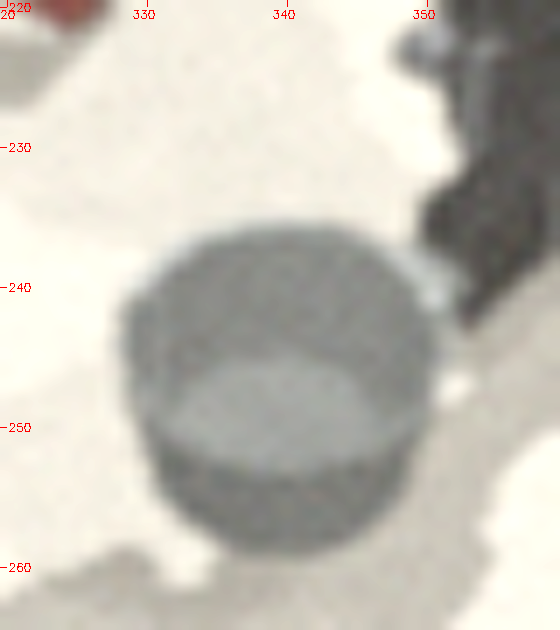

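View pics/t3c.png

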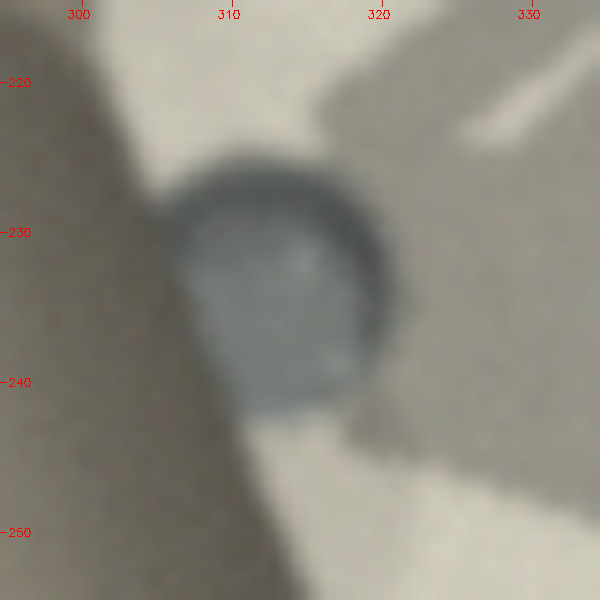

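I compared the hook end and bowl with the prediction from the TCP in both cameras. The scoop centre is about 2 mm ahead of the TCP along +y. I'll lower to about 7 mm over the counter, which clears the rail, and shift y to line up the gate.

>>> play_rows:
  steps:
    - [0, -0.001, -0.008, 0, 0, 0]
    - [0, -0.002, -0.015, 0, 0, 0]
    - [0, -0.0035, -0.02, 0, 0, 0]
    - [0, -0.0035, -0.0225, 0, 0, 0]
    - [-0.004, -0.0035, -0.0225, 0, 0, 0]
    - [-0.008, -0.0035, -0.0225, 0, 0, 0]
    - [-0.01, -0.0035, -0.0225, 0, 0, 0]
    - [-0.01, -0.0035, -0.0225, 0, 0, 0]

```text
t: 6.43
ee_pos: [0.5392, 0.0518, 0.013]
eef_rot: [-3.142, 0.0, 1.62]
ft_force: [-0.0, -0.9, -1.6]
width: 0.0129
```

>>> play_rows:
  steps:
    - [0, 0, 0, 0, 0, 0]
    - [0, 0, 0, 0, 0, 0]
    - [0, 0, 0, 0, 0, 0]

```text
t: 6.68
ee_pos: [0.54, 0.0516, 0.013]
eef_rot: [3.141, 0.0, 1.62]
ft_force: [-0.2, 0.3, -1.8]
width: 0.0134
```

```bash
python3 - <<'E'
from h import *
np.set_printoptions(precision=4,suppress=True)
s=manip.read_state();print(s["ee_pos"],s["eef_rot"],s["ft_force"],s["torque"])
t=manip.camera("top");cv2.imwrite("pics/t4full.png",t);crop(t,235,222,45,45,13,"pics/t4.png")
s=manip.camera("scene");cv2.imwrite("pics/s4full.png",s);crop(s,330,190,70,70,8,"pics/s4.png")
E
```

```text
[0.54   0.0516 0.013 ] [3.1411 0.     1.6198] [-0.2191  0.2776 -1.8273] [-0.0175  0.0382  0.0281]
```

View pics/t4.png

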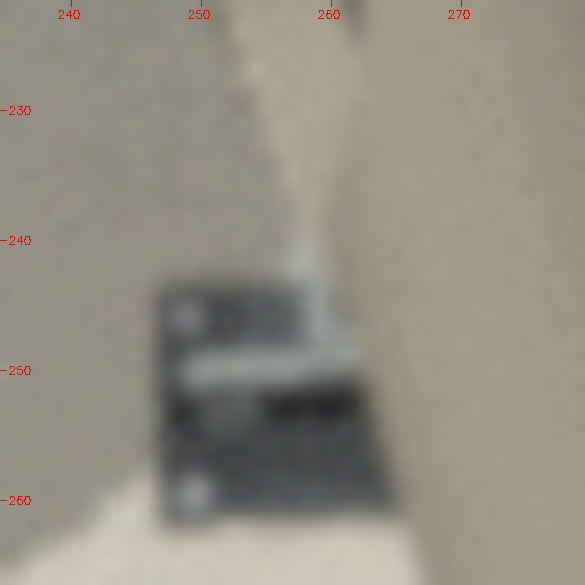

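View pics/s4.png

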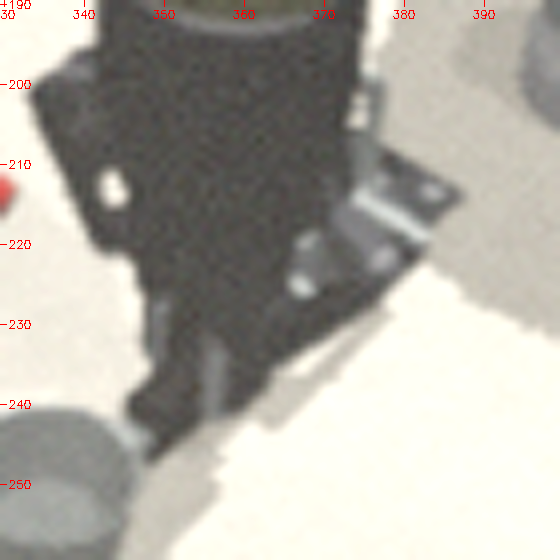

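```bash
python3 - <<'E'
from h import *
np.set_printoptions(precision=4,suppress=True)
s=cv2.imread("pics/s4full.png");crop(s,355,192,40,40,16,"pics/s4b.png")
s=cv2.imread("pics/scene0.png");crop(s,345,190,45,50,13,"pics/s0b.png")
th=1.62;x=np.array([np.cos(th),np.sin(th),0]);y=np.array([-np.sin(th),np.cos(th),0])
G=np.array([.540,.0536,.007])
P=lambda a,b,c:G+a/1e3*x+b/1e3*y+np.array([0,0,c/1e3])
for a in((89,14.5,15),(89,-17,15),(82,9,15),(82,-11,15)):print(a,p("top",P(*a)),p("scene",P(*a)))
print(w("top",257.4,243,.022))
E
```

```text
(89, 14.5, 15) [257.7039 247.4835] [373.7601 213.2441]
(89, -17, 15) [257.2737 237.0033] [383.7933 219.207 ]
(82, 9, 15) [259.998  245.4859] [373.7885 215.7528]
(82, -11, 15) [259.7182 238.8321] [380.163  219.5601]
[0.5346 0.1428 0.022 ]
```

View pics/s4b.png

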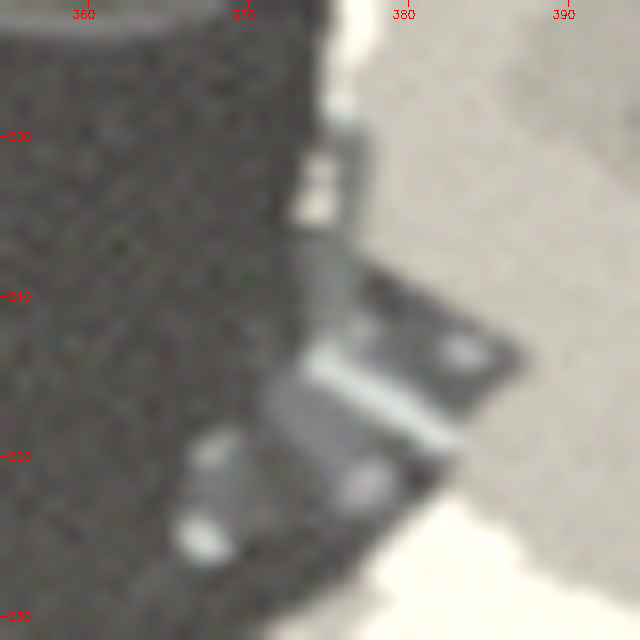

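View pics/s0b.png

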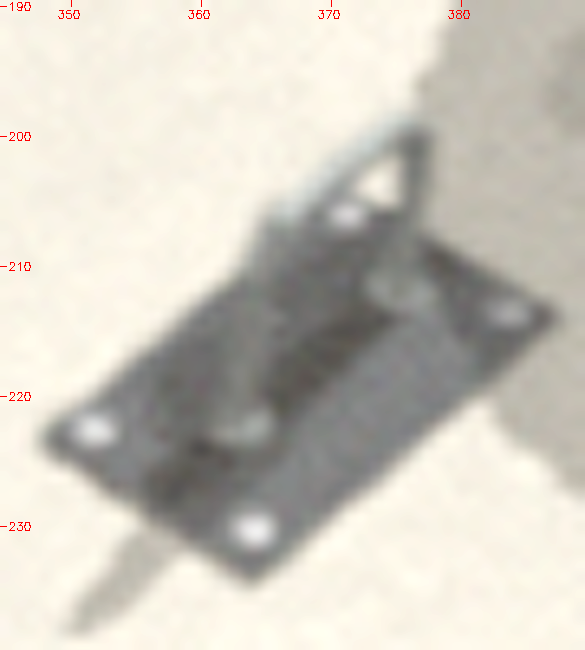

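```bash
python3 - <<'E'
from h import *
np.set_printoptions(precision=1,suppress=True)
for cx,cy in((.511,.135),(.511,.138),(.511,.141)):
  for yw in(.03,.07):
    d=np.array([-np.sin(yw),np.cos(yw),0]);c=np.array([cx,cy,0])
    f=lambda s,z:c+d*s+np.array([0,0,z])
    print(cy,yw,*[(n,p(n,f(-.025,.003)),p(n,f(.025,.003)),p(n,f(-.025,.0525)),p(n,f(.025,.0525)),p(n,f(.0285,.0525))) for n in("scene","top")])
E
```

```text
0.135 0.03 ('scene', array([362.1, 223.1]), array([374.5, 212.8]), array([363.4, 209.1]), array([376.2, 198.8]), array([377.1, 198.1])) ('top', array([269.3, 251.4]), array([252.6, 252.2]), array([267.1, 248.8]), array([249.7, 249.7]), array([248.5, 249.7]))
0.135 0.07 ('scene', array([362.4, 223.3]), array([374.2, 212.6]), array([363.7, 209.3]), array([375.9, 198.6]), array([376.7, 197.9])) ('top', array([269.3, 251.1]), array([252.6, 252.5]), array([267. , 248.5]), array([249.7, 250. ]), array([248.5, 250.1]))
0.138 0.03 ('scene', array([362.9, 222.5]), array([375.3, 212.2]), array([364.2, 208.5]), array([377. , 198.2]), array([377.8, 197.5])) ('top', array([268.3, 251.4]), array([251.6, 252.2]), array([266. , 248.8]), array([248.6, 249.7]), array([247.4, 249.7]))
0.138 0.07 ('scene', array([363.2, 222.6]), array([375., 212.]), array([364.5, 208.6]), array([376.6, 198. ]), array([377.5, 197.3])) ('top', array([268.3, 251.1]), array([251.6, 252.6]), array([266. , 248.5]), array([248.7, 250. ]), array([247.4, 250.1]))
0.141 0.03 ('scene', array([363.7, 221.8]), array([376. , 211.6]), array([365. , 207.8]), array([377.7, 197.6]), array([378.6, 196.9])) ('top', array([267.3, 251.4]), array([250.6, 252.3]), array([265. , 248.8]), array([247.6, 249.7]), array([246.4, 249.8]))
0.141 0.07 ('scene', array([364., 222.]), array([375.7, 211.5]), array([365.3, 208. ]), array([377.4, 197.4]), array([378.2, 196.7])) ('top', array([267.3, 251.1]), array([250.6, 252.6]), array([265. , 248.5]), array([247.6, 250. ]), array([246.4, 250.1]))
```

>>> play_rows:
  steps:
    - [-0.002, 0.001, 0, 0, 0, 0]
    - [-0.004, 0.001, 0, 0, 0, 0]
    - [-0.006, 0.001, 0, 0, 0, 0]
    - [-0.008, 0.001, 0, 0, 0, 0]
    - [-0.008, 0.001, 0, 0, 0, 0]

```text
t: 7.2
ee_pos: [0.5317, 0.0524, 0.0129]
eef_rot: [3.141, 0.0, 1.62]
ft_force: [1.0, -0.5, -2.7]
width: 0.0133
```

>>> play_rows:
  steps:
    - [-0.0015, 0, 0, 0, 0, 0]
    - [-0.003, 0, 0, 0, 0, 0]
    - [-0.003, 0, 0, 0, 0, 0]

```text
t: 7.45
ee_pos: [0.5288, 0.0525, 0.0129]
eef_rot: [3.141, -0.0, 1.62]
ft_force: [2.5, -0.4, -2.2]
width: 0.0131
```

>>> play_rows:
  steps:
    - [-0.0015, 0, 0, 0, 0, 0]
    - [-0.003, 0, 0, 0, 0, 0]
    - [-0.003, 0, 0, 0, 0, 0]

```text
t: 7.7
ee_pos: [0.5259, 0.0527, 0.013]
eef_rot: [3.141, -0.0, 1.62]
ft_force: [3.1, -0.0, -2.3]
width: 0.013
```

>>> play_rows:
  steps:
    - [-0.0015, 0, 0, 0, 0, 0]
    - [-0.003, 0, 0, 0, 0, 0]
    - [-0.003, 0, 0, 0, 0, 0]

```text
t: 7.95
ee_pos: [0.5227, 0.0525, 0.0129]
eef_rot: [3.141, 0.0, 1.62]
ft_force: [3.4, -0.5, -1.3]
width: 0.0129
```

>>> play_rows:
  steps:
    - [-0.0015, 0, 0, 0, 0, 0]
    - [-0.003, 0, 0, 0, 0, 0]
    - [-0.003, 0, 0, 0, 0, 0]

```text
t: 8.2
ee_pos: [0.5194, 0.0524, 0.0127]
eef_rot: [-3.141, 0.0, 1.62]
ft_force: [1.7, -1.9, -1.7]
width: 0.0134
```

>>> play_rows:
  steps:
    - [-0.0015, 0, 0, 0, 0, 0]
    - [-0.003, 0, 0, 0, 0, 0]
    - [-0.003, 0, 0, 0, 0, 0]

```text
t: 8.45
ee_pos: [0.5162, 0.0525, 0.0127]
eef_rot: [-3.141, 0.0, 1.62]
ft_force: [1.9, -1.0, -0.8]
width: 0.0131
```

>>> play_rows:
  steps:
    - [-0.0015, 0, 0, 0, 0, 0]
    - [-0.003, 0, 0, 0, 0, 0]
    - [-0.003, 0, 0, 0, 0, 0]

```text
t: 8.7
ee_pos: [0.5132, 0.0526, 0.0127]
eef_rot: [-3.141, 0.0, 1.62]
ft_force: [1.7, -1.8, -0.8]
width: 0.013
```

>>> play_rows:
  steps:
    - [-0.0015, 0, 0, 0, 0, 0]
    - [-0.003, 0, 0, 0, 0, 0]
    - [-0.003, 0, 0, 0, 0, 0]

```text
t: 8.95
ee_pos: [0.5101, 0.0526, 0.0126]
eef_rot: [-3.141, 0.0, 1.62]
ft_force: [2.2, -1.7, -0.6]
width: 0.0129
```

>>> play_rows:
  steps:
    - [-0.0015, 0, 0, 0, 0, 0]
    - [-0.003, 0, 0, 0, 0, 0]
    - [-0.003, 0, 0, 0, 0, 0]

```text
t: 9.2
ee_pos: [0.5081, 0.0527, 0.0129]
eef_rot: [3.141, -0.0, 1.62]
ft_force: [3.8, -1.1, -3.6]
width: 0.0129
```

The leg went in at 2 to 4 N, with the gate yielding all the way. Now I'll draw back along the handle.

>>> play_rows:
  steps:
    - [0.0005, -0.002, 0, 0, 0, 0]
    - [0.0007, -0.004, 0, 0, 0, 0]
    - [0.0008, -0.006, 0, 0, 0, 0]
    - [0.001, -0.007, 0, 0, 0, 0]
    - [0.001, -0.007, 0, 0, 0, 0]

```text
t: 9.62
ee_pos: [0.5086, 0.0454, 0.0127]
eef_rot: [-3.141, -0.0, 1.62]
ft_force: [2.6, 0.3, 0.1]
width: 0.0129
```

>>> play_rows:
  steps:
    - [0.0001, -0.0015, 0, 0, 0, 0]
    - [0.0002, -0.003, 0, 0, 0, 0]
    - [0.0003, -0.0045, 0, 0, 0, 0]
    - [0.0004, -0.006, 0, 0, 0, 0]
    - [0.0004, -0.006, 0, 0, 0, 0]

```text
t: 10.03
ee_pos: [0.509, 0.039, 0.0127]
eef_rot: [-3.141, 0.0, 1.619]
ft_force: [1.5, 0.4, -1.5]
width: 0.0134
```

>>> play_rows:
  steps:
    - [0.001, -0.001, 0, 0, 0, 0]
    - [0.002, -0.002, 0, 0, 0, 0]
    - [0.003, -0.002, 0, 0, 0, 0]
    - [0.004, -0.002, 0, 0, 0, 0]
    - [0.004, -0.002, 0, 0, 0, 0]

```text
t: 10.45
ee_pos: [0.5132, 0.0376, 0.0127]
eef_rot: [-3.141, -0.0, 1.62]
ft_force: [0.3, 1.0, -2.7]
width: 0.0131
```

>>> play_rows:
  steps:
    - [0.0001, -0.0015, 0, 0, 0, 0]
    - [0.0002, -0.003, 0, 0, 0, 0]
    - [0.0002, -0.004, 0, 0, 0, 0]
    - [0.0002, -0.004, 0, 0, 0, 0]

```text
t: 10.78
ee_pos: [0.5133, 0.0332, 0.0127]
eef_rot: [-3.141, 0.0, 1.619]
ft_force: [0.2, 0.6, -0.8]
width: 0.0133
```

```bash
python3 - <<'E'
from h import *
np.set_printoptions(precision=4,suppress=True)
print(manip.read_state()["ft_force"])
t=manip.camera("top");cv2.imwrite("pics/t5full.png",t);crop(t,235,222,55,45,12,"pics/t5.png")
s=manip.camera("scene");cv2.imwrite("pics/s5full.png",s);crop(s,330,185,65,70,9,"pics/s5.png")
print(manip.read_state()["ft_force"])
E
```

```text
[ 0.2466  0.5718 -0.8129]
[ 0.6016 -0.4056 -1.6693]
```

View pics/t5.png

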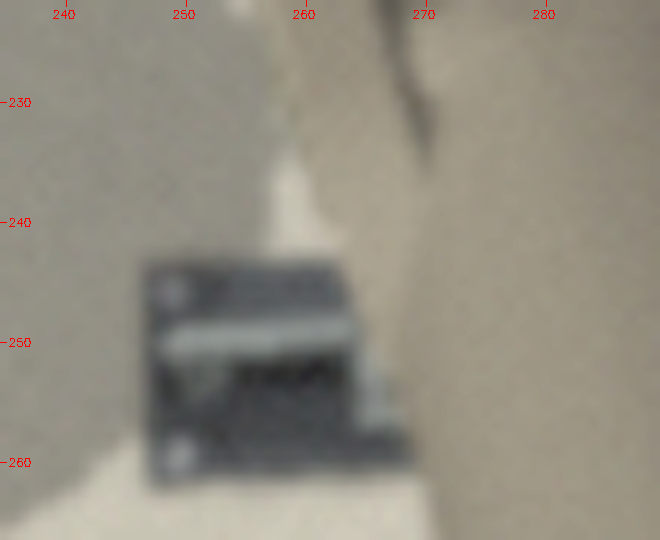

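View pics/s5.png

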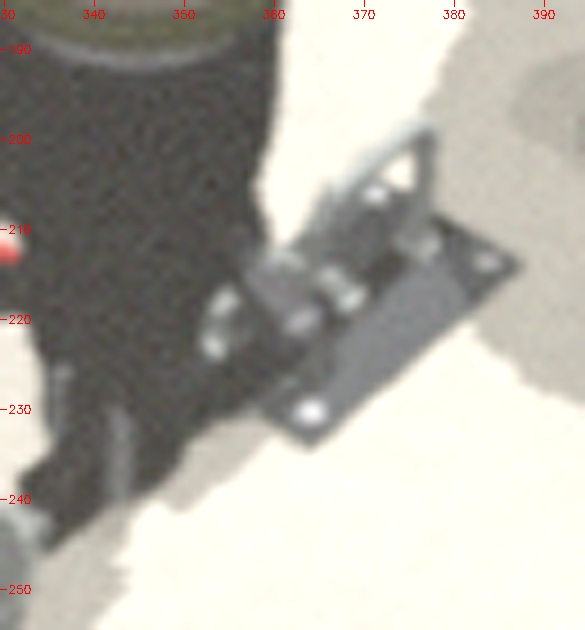

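>>> play_rows:
  steps:
    - [0.0001, -0.001, 0, 0, 0, 0]
    - [0.0001, -0.002, 0, 0, 0, 0]
    - [0.0002, -0.003, 0, 0, 0, 0]
    - [0.0002, -0.004, 0, 0, 0, 0]
    - [0.0002, -0.004, 0, 0, 0, 0]

```text
t: 11.3
ee_pos: [0.5135, 0.0296, 0.0128]
eef_rot: [-3.141, -0.0, 1.62]
ft_force: [-0.6, 1.8, -2.3]
width: 0.0128
```

>>> play_rows:
  steps:
    - [0.0001, -0.001, 0, 0, 0, 0]
    - [0.0001, -0.002, 0, 0, 0, 0]
    - [0.0002, -0.003, 0, 0, 0, 0]
    - [0.0002, -0.004, 0, 0, 0, 0]
    - [0.0002, -0.004, 0, 0, 0, 0]

```text
t: 11.72
ee_pos: [0.5137, 0.0253, 0.0128]
eef_rot: [-3.141, 0.0, 1.619]
ft_force: [-0.7, 1.6, -1.6]
width: 0.0127
```

```bash
python3 - <<'E'
from h import *
np.set_printoptions(precision=4,suppress=True)
t=manip.camera("top");cv2.imwrite("pics/t6full.png",t);crop(t,235,222,55,45,12,"pics/t6.png")
s=manip.camera("scene");cv2.imwrite("pics/s6full.png",s);crop(s,330,185,65,70,9,"pics/s6.png")
print(manip.read_state()["ft_force"])
E
```

```text
[-0.182   1.1029 -0.8804]
```

View pics/t6.png

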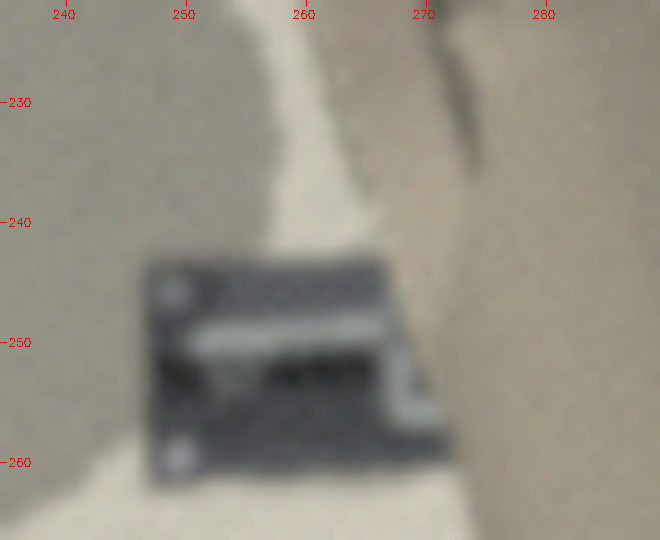

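View pics/s6.png

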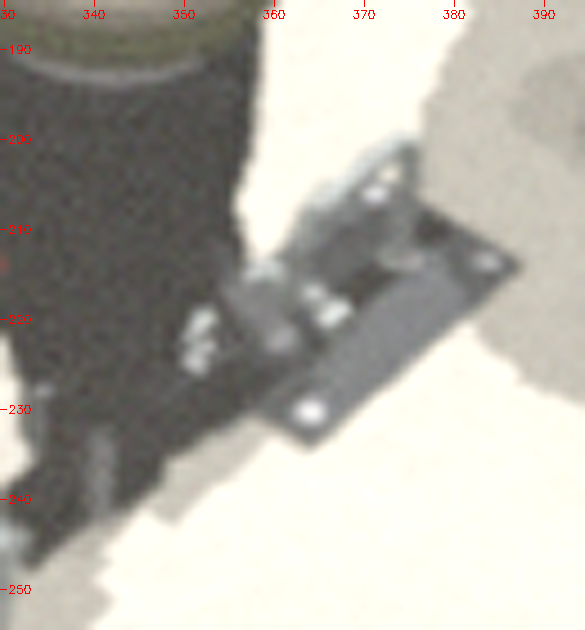

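The eye's bar end has moved from u=248.4 to 250.6 (about 6 mm), so the hook holds it and it is sliding. I'll keep drawing gently until the stop.

>>> play_rows:
  steps:
    - [0.0001, -0.001, 0, 0, 0, 0]
    - [0.0001, -0.002, 0, 0, 0, 0]
    - [0.0002, -0.003, 0, 0, 0, 0]
    - [0.0002, -0.003, 0, 0, 0, 0]

```text
t: 12.15
ee_pos: [0.5139, 0.0224, 0.0127]
eef_rot: [-3.141, 0.0, 1.62]
ft_force: [-0.0, 0.6, 0.2]
width: 0.0131
```

>>> play_rows:
  steps:
    - [0.0001, -0.001, 0, 0, 0, 0]
    - [0.0001, -0.002, 0, 0, 0, 0]
    - [0.0001, -0.003, 0, 0, 0, 0]
    - [0.0001, -0.003, 0, 0, 0, 0]

```text
t: 12.48
ee_pos: [0.514, 0.0193, 0.0127]
eef_rot: [-3.141, 0.0, 1.62]
ft_force: [-0.2, 1.8, -1.2]
width: 0.0131
```

>>> play_rows:
  steps:
    - [0.0001, -0.001, 0, 0, 0, 0]
    - [0.0001, -0.002, 0, 0, 0, 0]
    - [0.0002, -0.003, 0, 0, 0, 0]
    - [0.0002, -0.003, 0, 0, 0, 0]

```text
t: 12.82
ee_pos: [0.5142, 0.0163, 0.0127]
eef_rot: [-3.141, 0.0, 1.62]
ft_force: [-2.3, 0.7, -1.3]
width: 0.0128
```

>>> play_rows:
  steps:
    - [0, -0.001, 0, 0, 0, 0]
    - [0, -0.002, 0, 0, 0, 0]
    - [0, -0.002, 0, 0, 0, 0]

```text
t: 13.07
ee_pos: [0.5143, 0.0143, 0.0128]
eef_rot: [-3.142, 0.0, 1.62]
ft_force: [-2.1, 1.4, -0.7]
width: 0.013
```

>>> play_rows:
  steps:
    - [0, -0.001, 0, 0, 0, 0]
    - [0, -0.002, 0, 0, 0, 0]
    - [0, -0.002, 0, 0, 0, 0]

```text
t: 13.32
ee_pos: [0.5143, 0.0123, 0.0128]
eef_rot: [3.142, 0.0, 1.62]
ft_force: [-2.0, 1.2, -1.1]
width: 0.0132
```

>>> play_rows:
  steps:
    - [0, -0.001, 0, 0, 0, 0]
    - [0, -0.002, 0, 0, 0, 0]
    - [0, -0.002, 0, 0, 0, 0]

```text
t: 13.57
ee_pos: [0.5143, 0.0116, 0.0128]
eef_rot: [3.141, -0.001, 1.621]
ft_force: [0.1, 5.0, -2.1]
width: 0.0134
```

Fy has risen to 5 N and the TCP lags the command, so this is the stop. I'll approach 8 N in small increments.

>>> play_rows:
  steps:
    - [0, -0.0003, 0, 0, 0, 0]
    - [0, -0.0003, 0, 0, 0, 0]

```text
t: 13.73
ee_pos: [0.5143, 0.0115, 0.0128]
eef_rot: [3.141, -0.001, 1.621]
ft_force: [1.1, 4.7, -2.6]
width: 0.0129
```

>>> play_rows:
  steps:
    - [0, 0, 0, 0, 0, 0]

```text
t: 13.82
ee_pos: [0.5143, 0.0115, 0.0128]
eef_rot: [3.141, -0.001, 1.621]
ft_force: [-0.2, 5.1, -2.0]
width: 0.013
```

>>> play_rows:
  steps:
    - [0, 0, 0, 0, 0, 0]

```text
t: 13.9
ee_pos: [0.5144, 0.0115, 0.0128]
eef_rot: [3.141, -0.001, 1.621]
ft_force: [-0.1, 5.8, -2.1]
width: 0.0131
```

>>> play_rows:
  steps:
    - [0, -0.0004, 0, 0, 0, 0]
    - [0, -0.0007, 0, 0, 0, 0]

```text
t: 14.07
ee_pos: [0.5144, 0.0115, 0.0128]
eef_rot: [3.141, -0.002, 1.621]
ft_force: [-0.5, 8.3, -3.3]
width: 0.0135
```

>>> play_rows:
  steps:
    - [0, 0, 0, 0, 0, 0]

```text
t: 14.15
ee_pos: [0.5144, 0.0114, 0.0128]
eef_rot: [3.141, -0.002, 1.621]
ft_force: [-0.0, 7.5, -2.7]
width: 0.0133
```

>>> play_rows:
  steps:
    - [0, 0, 0, 0, 0, 0]

```text
t: 14.23
ee_pos: [0.5144, 0.0115, 0.0128]
eef_rot: [3.141, -0.002, 1.621]
ft_force: [0.9, 7.3, -3.4]
width: 0.0132
```

>>> play_rows:
  steps:
    - [0, 0, 0, 0, 0, 0]

```text
t: 14.32
ee_pos: [0.5144, 0.0115, 0.0128]
eef_rot: [3.141, -0.002, 1.621]
ft_force: [0.9, 6.8, -2.7]
width: 0.0126
```

>>> play_rows:
  steps:
    - [0, -0.0002, 0, 0, 0, 0]
    - [0, -0.0002, 0, 0, 0, 0]
    - [0, -0.0002, 0, 0, 0, 0]
    - [0, -0.0002, 0, 0, 0, 0]

```text
t: 14.65
ee_pos: [0.5144, 0.0114, 0.0128]
eef_rot: [3.141, -0.002, 1.622]
ft_force: [-0.4, 6.9, -2.9]
width: 0.0133
```

>>> play_rows:
  steps:
    - [0, 0, 0, 0, 0, 0]
    - [0, 0, 0, 0, 0, 0]
    - [0, 0, 0, 0, 0, 0]
    - [0, 0, 0, 0, 0, 0]

```text
t: 14.98
ee_pos: [0.5144, 0.0114, 0.0128]
eef_rot: [3.141, -0.002, 1.622]
ft_force: [1.0, 6.6, -3.1]
width: 0.0132
```

>>> play_rows:
  steps:
    - [0, 0, 0, 0, 0, 0]
    - [0, 0, 0, 0, 0, 0]
    - [0, 0, 0, 0, 0, 0]
    - [0, 0, 0, 0, 0, 0]

```text
t: 15.32
ee_pos: [0.5144, 0.0114, 0.0128]
eef_rot: [3.141, -0.002, 1.622]
ft_force: [0.5, 6.8, -3.1]
width: 0.0125
```

>>> play_rows:
  steps:
    - [0, 0, 0, 0, 0, 0]
    - [0, 0, 0, 0, 0, 0]
    - [0, 0, 0, 0, 0, 0]
    - [0, 0, 0, 0, 0, 0]

```text
t: 15.65
ee_pos: [0.5144, 0.0114, 0.0128]
eef_rot: [3.141, -0.002, 1.622]
ft_force: [0.2, 7.0, -2.7]
width: 0.013
```

```bash
python3 - <<'E'
from h import *
t=manip.camera("top");cv2.imwrite("pics/t7full.png",t);crop(t,235,222,55,45,12,"pics/t7.png")
s=manip.camera("scene");cv2.imwrite("pics/s7full.png",s);crop(s,310,185,85,80,8,"pics/s7.png")
print(manip.read_state()["ft_force"])
E
```

```text
[ 0.50717125  7.57963842 -3.32171643]
```

View pics/t7.png

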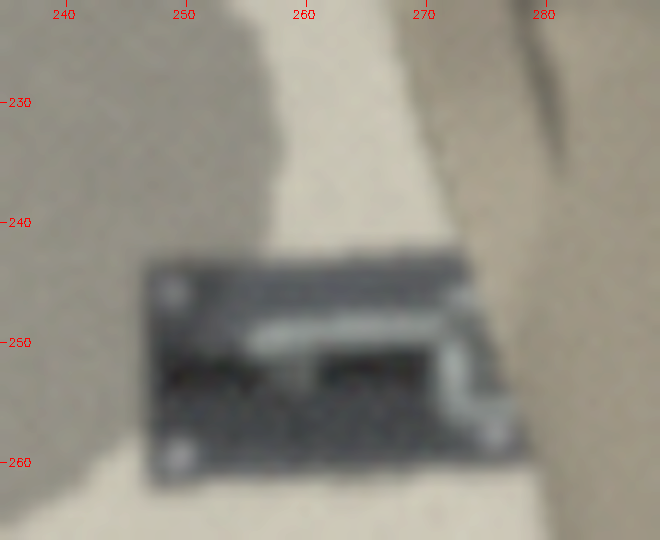

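View pics/s7.png

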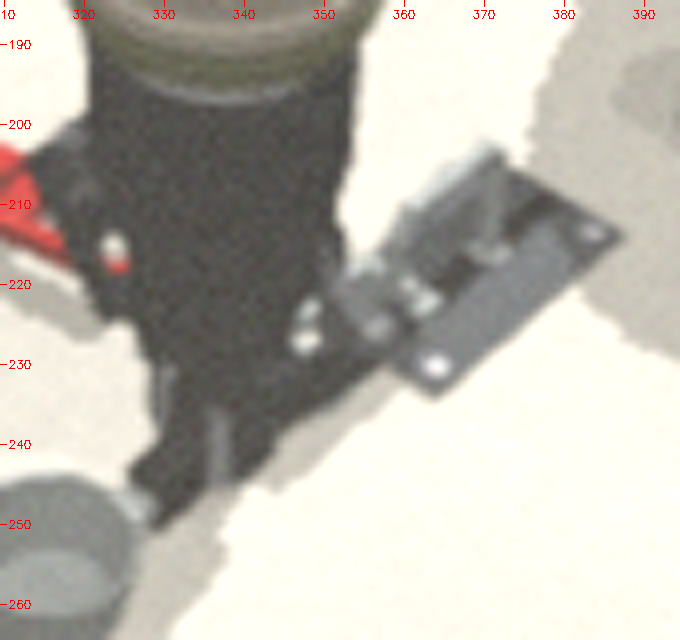

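The hold averaged about 7.1 N. I'll raise it slightly to about 8 N and hold a full second again.

>>> play_rows:
  steps:
    - [0, -0.0002, 0, 0, 0, 0]
    - [0, -0.0003, 0, 0, 0, 0]
    - [0, -0.0003, 0, 0, 0, 0]

```text
t: 16.0
ee_pos: [0.5144, 0.0114, 0.0128]
eef_rot: [3.141, -0.002, 1.622]
ft_force: [0.3, 7.9, -2.4]
width: 0.013
```

>>> play_rows:
  steps:
    - [0, 0, 0, 0, 0, 0]
    - [0, 0, 0, 0, 0, 0]
    - [0, 0, 0, 0, 0, 0]

```text
t: 16.25
ee_pos: [0.5144, 0.0114, 0.0128]
eef_rot: [3.141, -0.002, 1.622]
ft_force: [-0.1, 7.8, -2.7]
width: 0.0131
```

>>> play_rows:
  steps:
    - [0, -0.0001, 0, 0, 0, 0]
    - [0, -0.0001, 0, 0, 0, 0]
    - [0, -0.0001, 0, 0, 0, 0]

```text
t: 16.5
ee_pos: [0.5144, 0.0114, 0.0128]
eef_rot: [3.141, -0.003, 1.622]
ft_force: [0.6, 8.6, -3.0]
width: 0.0132
```

>>> play_rows:
  steps:
    - [0, -0.0001, 0, 0, 0, 0]
    - [0, -0.0001, 0, 0, 0, 0]
    - [0, -0.0001, 0, 0, 0, 0]

```text
t: 16.75
ee_pos: [0.5144, 0.0114, 0.0128]
eef_rot: [3.141, -0.003, 1.622]
ft_force: [0.3, 9.0, -3.4]
width: 0.0129
```

>>> play_rows:
  steps:
    - [0, 0, 0, 0, 0, 0]
    - [0, 0, 0, 0, 0, 0]
    - [0, 0, 0, 0, 0, 0]

```text
t: 17.0
ee_pos: [0.5144, 0.0114, 0.0128]
eef_rot: [3.141, -0.003, 1.622]
ft_force: [0.5, 8.7, -2.6]
width: 0.013
```

>>> play_rows:
  steps:
    - [0, 0, 0, 0, 0, 0]
    - [0, 0, 0, 0, 0, 0]
    - [0, 0, 0, 0, 0, 0]

```text
t: 17.25
ee_pos: [0.5144, 0.0114, 0.0128]
eef_rot: [3.141, -0.003, 1.622]
ft_force: [0.6, 9.7, -1.9]
width: 0.013
```

>>> play_rows:
  steps:
    - [0, 0, 0, 0, 0, 0]
    - [0, 0, 0, 0, 0, 0]
    - [0, 0, 0, 0, 0, 0]

```text
t: 17.5
ee_pos: [0.5144, 0.0114, 0.0128]
eef_rot: [3.141, -0.003, 1.622]
ft_force: [-0.1, 9.0, -3.0]
width: 0.0128
```

>>> play_rows:
  steps:
    - [0, 0, 0, 0, 0, 0]
    - [0, 0, 0, 0, 0, 0]
    - [0, 0, 0, 0, 0, 0]

```text
t: 17.75
ee_pos: [0.5144, 0.0114, 0.0128]
eef_rot: [3.141, -0.003, 1.622]
ft_force: [-0.6, 8.2, -3.2]
width: 0.0133
```

The pull held at 8 to 9 N for over a second. Now I'll relax, lower to the counter and open.

>>> play_rows:
  steps:
    - [0, 0.001, 0, 0, 0, 0]
    - [0, 0.002, 0, 0, 0, 0]
    - [0, 0.0026, 0, 0, 0, 0]
    - [0, 0.0026, 0, 0, 0, 0]

```text
t: 18.08
ee_pos: [0.5143, 0.0116, 0.0128]
eef_rot: [-3.142, -0.0, 1.62]
ft_force: [-0.2, 3.6, -2.3]
width: 0.0136
```

>>> play_rows:
  steps:
    - [0, 0, -0.002, 0, 0, 0]
    - [0, 0, -0.004, 0, 0, 0]
    - [0, 0, -0.006, 0, 0, 0]
    - [0, 0, -0.007, 0, 0, 0]
    - [0, 0, -0.007, 0, 0, 0]
    - [0, 0, -0.007, 0, 0, 0]

```text
t: 18.58
ee_pos: [0.5142, 0.0116, 0.0056]
eef_rot: [-3.141, -0.0, 1.62]
ft_force: [0.8, 4.3, -3.5]
width: 0.0129
```

>>> play_rows:
  steps:
    - [0, 0.0006, 0, 0, 0, 0]
    - [0, 0.0012, -0.0005, 0, 0, 0]
    - [0, 0.0012, -0.0005, 0, 0, 0]
    - [0, 0.0012, -0.0005, 0, 0, 0]

```text
t: 18.92
ee_pos: [0.5142, 0.0117, 0.0055]
eef_rot: [-3.141, 0.001, 1.619]
ft_force: [-1.5, -0.6, 5.1]
width: 0.0131
```

```bash
python3 - <<'E'
from h import *
s=manip.camera("scene");crop(s,290,200,85,80,8,"pics/s8.png")
print(manip.read_state()["ft_force"])
E
```

```text
[-2.13507754 -1.36161614  4.66871233]
```

View pics/s8.png

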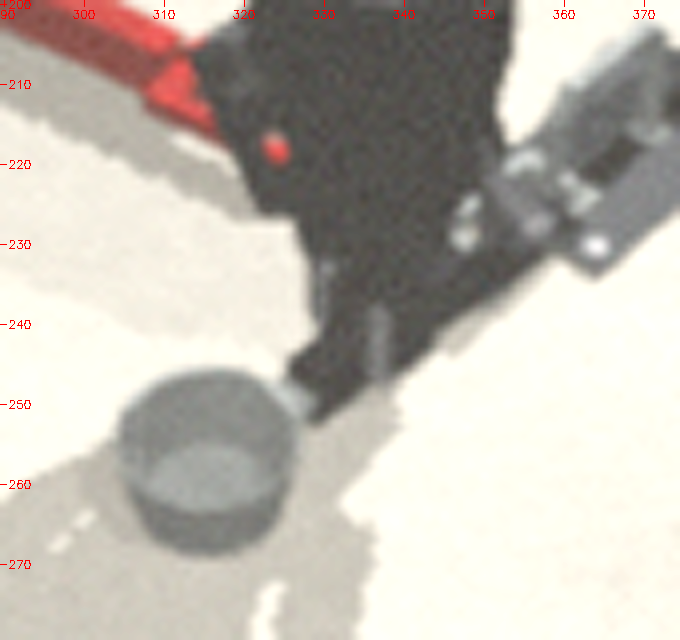

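The scoop is resting on the counter (Fz about +5 N). I'll open halfway, since the red scoop is near, and lift straight up.

>>> play_rows:
  steps:
    - [0, 0, 0, 0, 0, 0]
    - [0, 0, 0, 0, 0, 0]
    - [0, 0, 0, 0, 0, 0]
    - [0, 0, 0, 0, 0, 0]
    - [0, 0, 0, 0, 0, 0]
    - [0, 0, 0, 0, 0, 0]
    - [0, 0, 0, 0, 0, 0]
    - [0, 0, 0, 0, 0, 0]
  grip: 0.5

```text
t: 19.63
ee_pos: [0.5143, 0.0128, 0.0053]
eef_rot: [-3.142, -0.0, 1.62]
ft_force: [-0.2, 0.1, -0.5]
width: 0.0426
```

>>> play_rows:
  steps:
    - [0, 0, 0.005, 0, 0, 0]
    - [0, 0, 0.012, 0, 0, 0]
    - [0, 0, 0.022, 0, 0, 0]
    - [0, 0, 0.035, 0, 0, 0]
    - [0, 0, 0.05, 0, 0, 0]
    - [0, 0, 0.07, 0, 0, 0]
    - [0, 0, 0.095, 0, 0, 0]
    - [0, 0, 0.12, 0, 0, 0]

```text
t: 20.3
ee_pos: [0.514, 0.0129, 0.1272]
eef_rot: [3.141, -0.0, 1.62]
ft_force: [1.4, -0.6, 0.4]
width: 0.0429
```

>>> play_rows:
  steps:
    - [0, -0.02, 0.03, 0, 0, 0]
    - [0, -0.05, 0.06, 0, 0, 0]
    - [0, -0.08, 0.08, 0, 0, 0]
    - [0, -0.11, 0.1, 0, 0, 0]
    - [0, -0.14, 0.1, 0, 0, 0]
    - [0, -0.17, 0.1, 0, 0, 0]
    - [0, -0.2, 0.1, 0, 0, 0]
    - [0, -0.23, 0.1, 0, 0, 0]

```text
t: 20.97
ee_pos: [0.5141, -0.2186, 0.2269]
eef_rot: [3.14, 0.001, 1.62]
ft_force: [0.7, -0.2, -1.0]
width: 0.0427
```

>>> play_rows:
  steps:
    - [0, 0, 0, 0, 0, 0]
    - [0, 0, 0, 0, 0, 0]
    - [0, 0, 0, 0, 0, 0]

```text
t: 21.22
ee_pos: [0.5144, -0.2166, 0.226]
eef_rot: [3.141, -0.0, 1.62]
ft_force: [-0.5, 0.9, 0.5]
width: 0.0426
```

```bash
python3 - <<'E'
from h import *
t=manip.camera("top");cv2.imwrite("pics/t9full.png",t);crop(t,240,215,100,65,8,"pics/t9.png")
s=manip.camera("scene");cv2.imwrite("pics/s9full.png",s);crop(s,290,190,105,85,7,"pics/s9.png")
E
```

```text
(no output)
```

View pics/t9.png

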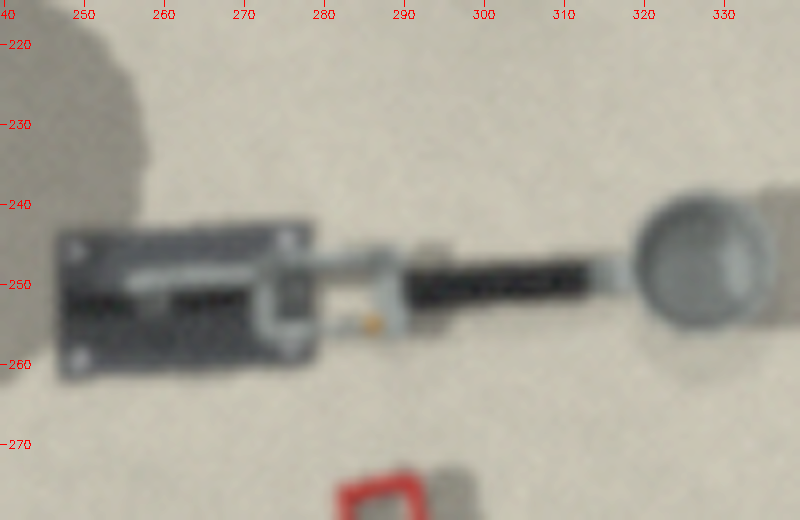

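View pics/s9.png

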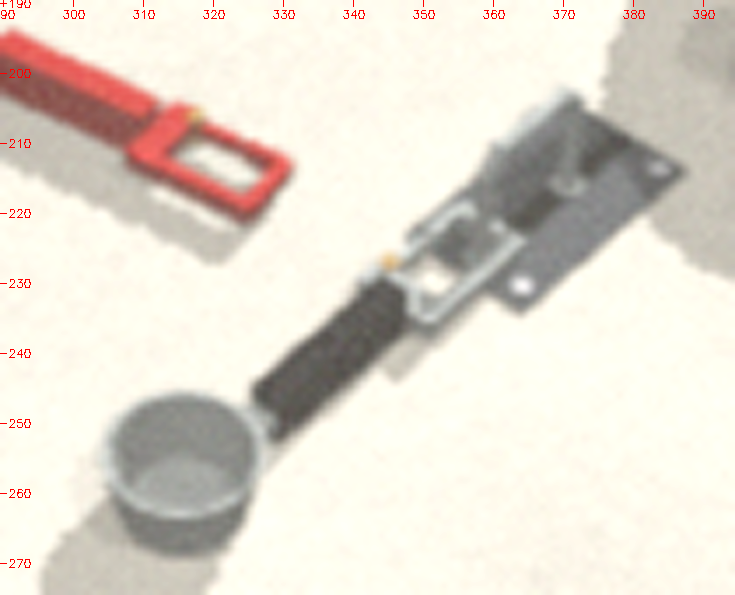

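View pics/s9full.png

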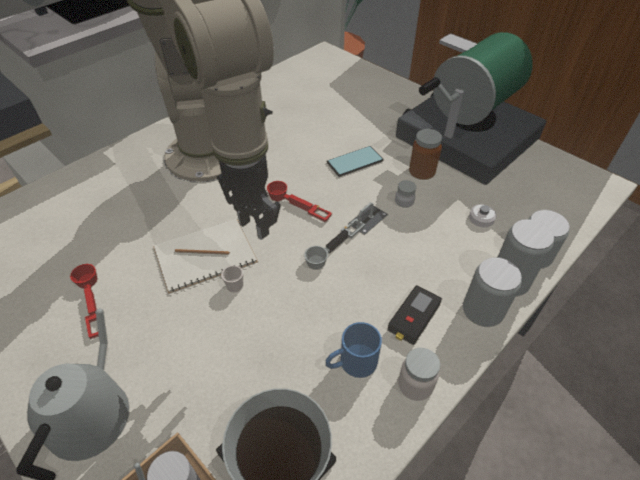

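The pictures show the leg inside the loop, the gate line closed from the pin at top (286,255) to the nose at about (276,256), and the scoop flat with the eye at its stop. The cup is still at scene (232,278), and the tin, phone, meter and mug haven't moved either.

```bash
python3 - <<'E'
from bench import manip
print(manip.sign_off())
E
```

```text
the job is handed in; nothing more can be done
None
```

The scoop is clipped to the eye and lying flat on the counter, with the gripper open and well clear. The job was handed in about 21 s into the 51 s limit.

- **Clipping:** I pressed the gate onto the eye's near leg at no more than about 4 N. Then I drew the scoop back along its handle until the eye had slid roughly 20 mm to its stop.
- **Holding:** The pull against the stop averaged about 7.1 N for the first second, so I raised it slightly. It then read 7.8 to 9.7 N for about 1.75 s, a little above the 8 N asked. The highest reading was 9.7 N, below the 14 N limit.
- **Last checks:** The final pictures show the leg inside the loop, the gate line closed and the eye at its stop. The cup, tin, phone, meter and mug are where they were.
- **Disagreement:** The two cameras put the eye about 2 to 3 mm apart, so I aimed at their mean and confirmed the leg's entry by the low contact force.
- **Not checked:** I did not measure the gate's angle directly. That it is shut is judged from the pictures and from the hold against the stop.

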